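# Unclip the filter cover

## Task

Take the clip-on filter cover off the white bench filter unit: squeeze its two upright tabs together so that its hooks let go, lift it off, and lay it the right way up, flat on the floor of the open steel tray. Set it down rather than dropping it, and do not shove the small things standing around the unit and the tray.

Things in the scene. Friction and masses are not known exactly. Their poses are not given: they have to be found in the camera images.
- cover_grip (a point): Grey clip-on filter cover, 0.13-0.24 kg: point midway between its two upright finger tabs, half-way up them; z up. The tabs stand either side along y, each 24 mm wide (x), 5 mm thick, 30 mm tall; outer faces 48 mm apart at rest, 30 mm fully squeezed. Plate: 100 mm (x) by 140 mm (y), 4 mm thick, its top 15 mm below this point. Skirt under the plate: lower edge 31 mm below this point.
- tab_a (a joint): How far the tab on the cover's +y side is pressed in (towards the other tab), m: 0 at rest, 0.009 fully in. Spring: 4 N at rest, 11 N fully in; it springs back when let go. A hook below it reaches about 5 mm under the lip of the unit's opening; the cover lifts off only while both tabs are pressed in 7 mm or more, and can be carried by the squeezed tabs.
- tab_b (a joint): The same for the tab on the cover's -y side. Each tab stands in a slot of the plate, 26 mm wide (x), that runs from 8 to 40 mm either side of the middle along y.
- port (a point): Centre of the rectangular opening (84 mm in x, 124 mm in y) in the top of the white bench filter unit, level with its top; z up. The fixed unit is 220 mm (x) by 260 mm (y), 80 mm high, flat around the cover. The clipped-on cover has the same axes as this point, about 2 mm of sideways play, and the middle of its tabs 19 mm above this point.
- tray_in (a point): Centre of the inner floor of the open, empty, fixed steel tray; z up. Outside 200 mm in x by 230 mm in y; walls 4 mm thick, 30 mm high. The cover lying flat in it has the middle of its tabs 31 mm above this point; near the tray's centre any heading of the cover fits.
- jar_mid (a point): Small closed jar, 44 mm across and 60 mm high, standing beyond the unit: centre. Leave alone.
- flange_mid (a point): Aluminium flange, 56 mm across and 24 mm high, lying in front of the unit: centre. Leave alone.
- driver_grip (a point): Screwdriver, 150 mm long, lying beyond the tray: middle of its handle. Leave alone.
- tape_mid (a point): Roll of tape, 60 mm across and 19 mm high, lying in front of the tray: centre. Leave alone.

How it is judged:
By the outcome, as a careful person would: the job done as asked, in the order asked, and still so for the second after the job is handed in, with the robot touching nothing.
It also fails if it takes over 42 s, if anything falls off the work surface, if the arm or the gripper's body presses on something with over 40 N, if the wrist force passes 120 N, or if a joint passes its speed limit or range.

## Robot

A 6-joint arm with a two-finger parallel gripper is mounted at the origin on the work surface. World frame = base frame: x ahead of the robot, y to its left, z up, the work surface at z = 0. Lengths are in mm, angles in rad, forces in N, time in s.
With the tool pointing down it reaches from about 425 to 950 mm from the base axis. Payload 14.7 kg.
Tool frame: the origin (TCP) lies at the centre of the arm's flange, where the gripper is bolted on; the fingertips stand 173 mm ahead of it and the grasp point (between the pads) lies 155 mm ahead of it; y points along the fingers, x is the direction in which the jaws open and shut, and the axes are right-handed (so a half turn about y gives the same grasp; the last joint's range is limited). The gripper opens to 85 mm and grips with 20 to 120 N. Pads are 22 mm wide; open, the fingers measure 114 mm over their backs; the gripper's body (76 mm by 85 mm) begins 54 mm behind the grasp point. The pads swing forward as they close: fully open they stand 13 mm farther back than shut.
Start: joints at [-1.286, 0.48, 1.596, -0, 1.065, -0.047], TCP at [211.751, -614.537, 404.697] pointing down, gripper open.
Joint ranges: [-2.75, 2.75], [-0.82, 2.05], [0.23, 2.67], [-1.56, 4.7], [0.09, 2.69], [-2.92, 2.92]. Speed limits (rad/s): [1.89, 1.89, 2.39, 3.01, 3.01, 3.01].

## Interface

Orientations are given as a 3x3 rotation matrix whose columns are the frame's x, y, z axes.
In Python, from plant import get_obs, get_image, finish_job gives the robot as it stands.
- The arm moves only by the tool drive_tool, never from a script. Its argument "deltas" is a list of rows, each a list of 3 entries, a list of its own where there are three numbers: the turn, a rotation vector about the tool's x, y, z in degrees, then the shift along the tool's x, y, z in m, then the gripper command: -1 is shut, 1 is fully open, values between are in proportion. In form: [[[rx, ry, rz], [x, y, z], claw], ...]. A call has 1 to 8 rows; each row shifts and turns the commanded pose from where the row before left it, along the tool's axes as they then stand; what a row does not reach is not made up. A row lasts 1/10 s, in which the tool goes at most 50 mm and 8.59 degrees, less where a joint would pass 70% of its speed; a pose out of reach is approached as far as the arm can. A call is refused whole if a number of a shift passes 0.05 or a number of a turn 8.59, either way. A call with a gripper value outside its range is refused whole. The fingers move at their own pace and stop on an object; "newtons" is the grip in N (left out, the last holds). Time passes only in rows, so rows that do not move let the fingers close. It gives the time, the measured TCP pose, the force and the opening at its end, in the units of the state.
- get_obs(): the state, without advancing time (a new reading comes with each control period).
- get_image(name): name is "side" or "top" or "wrist"; returns a dict with "frame" (400x640x3 uint8, red, green, blue), "camera_matrix" (3x3 intrinsics, pixels), "R" (3x3) and "t" (3): a world point X has camera coordinates R X + t. Camera axes: x right, y down, z forward; pixel columns grow to the right and rows downward; lengths in mm; the calibration is good to about 2 mm. A picture is of the moment at which its call begins. There is no depth.
- finish_job(): hands the job in, once; it reports no verdict.
The state is a dict: "t": time; "qpos": joint angles; "joint_vel": joint speeds; "joint_efforts": joint torques, N m; "tcp_pos": TCP position; "ee_rot": TCP orientation; "ft_force": force on the tool from outside, world axes, zero at the start; "wrist_torque": the same for the moment, N m; "width": opening from 0.0 (shut) to 1.0 (fully open).
Only numpy, scipy, OpenCV 4.12 (cv2) and the standard library are available. Lean on these libraries where they do the work, as an engineer would, in place of code of your own. Each camera call takes 0.05 s, during which the arm holds its last target. There are 200 camera calls.

## Working session

There is one attempt and no reset: what is moved stays moved. The work goes in short steps, Python scripts to look and compute and a tool call to move; the robot and the scene stay as the last step left them, time stands still between calls to the robot, and variables do not carry over. Pictures are saved under pics/ and viewed, about 8 in all and at most 12, crops included, and the job is handed in when it is done.

Besides the shell and the picture viewer there is one more tool, called by a JSON object that holds its "fn" and its "kwargs". drive_tool: Moves the arm, as the interface text tells. Its arguments: {"type":"object","properties":{"deltas":{"type":"array","items":{"type":"array"}},"newtons":{"type":"number"}},"required":["deltas"]}

```bash
mkdir -p pics
python3 - <<'E'
from plant import *
import cv2,numpy as np
for n in("top","side"):
    d=get_image(n); cv2.imwrite(f"pics/{n}0.png",d["frame"][:,:,::-1]); np.savez(f"pics/{n}0.npz",**d)
    print(n,d["camera_matrix"].tolist(),(-d["R"].T@d["t"]).round(),d["R"].round(2).tolist())
o=get_obs();print(o["t"],o["tcp_pos"],o["ee_rot"],o["width"])
E
```

```text
top [[406.03713562082254, 0.0, 318.27061549435035], [0.0, 406.03713562082254, 201.46843813329633], [0.0, 0.0, 1.0]] [371. -14. 929.] [[0.14, -0.99, 0.0], [-0.97, -0.14, -0.21], [0.21, 0.03, -0.98]]
side [[446.68482079127233, 0.0, 324.32193695434205], [0.0, 446.68482079127233, 192.7910798004872], [0.0, 0.0, 1.0]] [438. 757. 663.] [[-0.99, -0.11, -0.01], [-0.06, 0.59, -0.8], [0.09, -0.8, -0.6]]
0.1 [ 211.70188018 -614.3637314   404.13758844] [[ 3.25745343e-01 -3.18676666e-04  9.45457492e-01]
 [-9.45456916e-01  1.04446472e-03  3.25745496e-01]
 [-1.09130448e-03 -9.99999404e-01  3.89344602e-05]] 0.9957403087346621
```

View pics/top0.png

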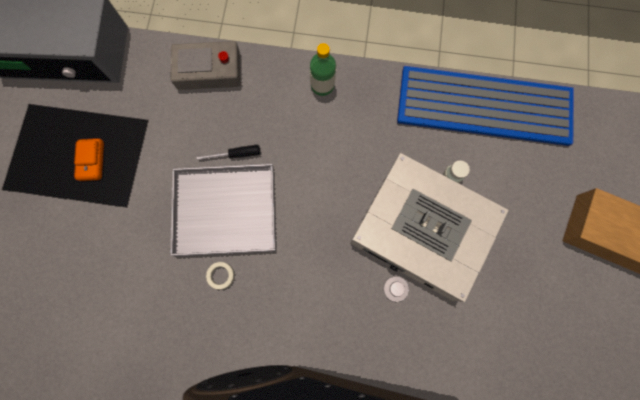

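View pics/side0.png

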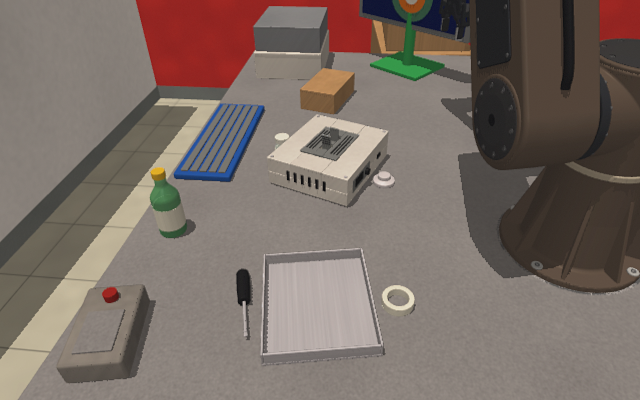

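The top view shows the unit with its cover (about 432,225), the tray (223,210), the flange (397,289), the jar (459,170), the tape (220,276) and the screwdriver (240,153). The side view agrees.

```bash
cat > h.py <<'E'
import cv2,numpy as np
def ray(d,px,z):
    K,R,t=d["camera_matrix"],d["R"],d["t"]; c=-R.T@t
    px=np.atleast_2d(px).astype(float)
    v=(R.T@np.linalg.inv(K)@np.c_[px,np.ones(len(px))].T).T
    return c+v*((z-c[2])/v[:,2])[:,None]
def proj(d,X):
    p=d["camera_matrix"]@(d["R"]@np.atleast_2d(X).T+d["t"].reshape(3,1)); return (p[:2]/p[2]).T
def quad(d,m,z):
    cs,_=cv2.findContours(m.astype(np.uint8),cv2.RETR_EXTERNAL,cv2.CHAIN_APPROX_NONE)
    c=max(cs,key=cv2.contourArea)[:,0]
    P=ray(d,c,z)[:,:2].astype(np.float32)
    return cv2.minAreaRect(P)
E
python3 - <<'E'
from h import *
d=dict(np.load("pics/top0.npz")); f=d["frame"].astype(int); s=dict(np.load("pics/side0.npz"))
V=f.max(2)
def box(x0,y0,x1,y1):
    m=np.zeros(V.shape,bool); m[y0:y1,x0:x1]=1; return m
print(V[225,395:480:3],V[210,165:285:4],f[230,380],f[290,440])
k=np.ones((7,7),np.uint8)
m=((V<140)&box(388,185,476,264)).astype(np.uint8)
m=cv2.morphologyEx(m,cv2.MORPH_OPEN,np.ones((3,3),np.uint8)); 
print("plate",quad(d,m,84))
m=((V>135)&box(345,150,515,305)).astype(np.uint8); m=cv2.morphologyEx(m,cv2.MORPH_OPEN,k); print("unit",quad(d,m,80))
m=((V>128)&box(165,160,282,260)).astype(np.uint8); print("tray",quad(d,m,30))
# hand corners
print("unit hand",ray(d,[(402,155),(506,211),(462,299),(354,241)],80).round())
print("tray hand rim",ray(d,[(173,167),(272,165),(274,249),(172,255)],30).round())
print("side unit",ray(s,[(326,116),(388,128),(350,178),(269,155)],80).round())
print("side tray rim",ray(s,[(263,255),(361,250),(382,349),(262,355)],30).round())
print("jar,flange,tape",ray(d,[(459,168)],60).round(),ray(d,[(397,289)],24).round(),ray(d,[(220,276)],10).round())
E
```

```text
[131 130 129 115  83  83 121 125 109 118 192 122 124 124 114  90  54 120
 120 121 110  93 120 122 120 189 197 202 206] [125 124 111 140 199 202 202 202 204 206 206 205 207 208 210 211 212 213
 213 215 216 218 217 217 219 216 218 159 130 130] [220 203 184] [94 85 77]
plate ((533.888427734375, -233.98049926757812), (137.60890197753906, 99.25656127929688), 68.61389923095703)
unit ((535.2112426757812, -234.78286743164062), (263.93280029296875, 222.5457000732422), 68.54537200927734)
tray ((520.83740234375, 232.15000915527344), (221.4921875, 249.3854217529297), 10.042970657348633)
unit hand [[ 679. -159.   80.]
 [ 585. -391.   80.]
 [ 390. -310.   80.]
 [ 477.  -78.   80.]]
tray hand rim [[594. 352.  30.]
 [631. 127.  30.]
 [441.  92.  30.]
 [396. 312.  30.]]
side unit [[ 560. -383.   80.]
 [ 386. -329.   80.]
 [ 474.  -82.   80.]
 [ 679. -162.   80.]]
side tray rim [[633. 132.  30.]
 [439.  98.  30.]
 [396. 323.  30.]
 [586. 354.  30.]]
jar,flange,tape [[ 674. -291.   60.]] [[ 392. -187.   24.]] [[366. 203.  10.]]
```

{"fn": "drive_tool", "kwargs": {"deltas": [[[0,0,0],[-0.024,0,0.04],1],[[0,0,0],[-0.024,0,0.04],1],[[0,0,0],[-0.024,0,0.04],1],[[0,0,0],[-0.024,0,0.04],1],[[0,0,0],[-0.024,0,0.04],1],[[0,0,0],[-0.024,0,0.04],1],[[0,0,0],[-0.024,0,0.04],1],[[0,0,0],[-0.024,0,0.04],1]], "newtons": 40}}

```text
t: 0.9
tcp_pos: [452.6, -327.1, 404.6]
ee_rot: [[0.326, -0.0, 0.945], [-0.945, 0.0, 0.326], [-0.0, -1.0, -0.0]]
ft_force: [0.8, -1.0, -0.4]
width: 1.0
```

{"fn": "drive_tool", "kwargs": {"deltas": [[[0,8.1,0],[0,0,0],1],[[0,8.1,0],[0,0,0],1],[[0,8.1,0],[0,0,0],1],[[0,8.1,0],[0,0,0],1],[[0,8.1,0],[0,0,0],1],[[0,0,0],[0,0,0],1]]}}

```text
t: 1.5
tcp_pos: [451.7, -328.7, 404.5]
ee_rot: [[-0.369, -0.0, 0.929], [-0.929, 0.0, -0.369], [-0.0, -1.0, -0.001]]
ft_force: [0.4, -0.1, -0.6]
width: 0.997
```

```bash
cat >> h.py <<'E'
def to(xy,h,z=None):
    "shift in tool axes (m) and turn about tool y (deg) to TCP xy, tool-x heading h"
    from plant import get_obs
    o=get_obs(); R=o["ee_rot"]; p=o["tcp_pos"]
    D=np.array([xy[0],xy[1],p[2] if z is None else z])-p
    a=np.degrees(np.arctan2(R[1,0],R[0,0]))
    print("t",o["t"],"p",p.round(1),"h",a.round(2),"y",R[:,1].round(4),"shift",(R.T@D/1000).round(4),"turn y",round((a-h+180)%360-180,2),"F",np.round(o["ft_force"],1),"w",round(o["width"],3))
E
python3 -c "
from h import *
to((534.5,-234.4),-111.45)"
```

```text
t 1.5 p [ 451.7 -328.7  404.5] h -111.65 y [-4.e-04  4.e-04 -1.e+00] shift [-0.1182 -0.      0.0422] turn y -0.2 F [ 0.4 -0.1 -0.6] w 0.997
```

{"fn": "drive_tool", "kwargs": {"deltas": [[[0,-0.2,0],[-0.039,0,0.014],1],[[0,0,0],[-0.039,0,0.014],1],[[0,0,0],[-0.04,0,0.014],1],[[0,0,0],[0,0.03,0],1],[[0,0,0],[0,0.03,0],1],[[0,0,0],[0,0,0],1],[[0,0,0],[0,0,0],1]]}}

```text
t: 2.2
tcp_pos: [533.8, -234.3, 344.9]
ee_rot: [[-0.361, -0.001, 0.933], [-0.933, 0.001, -0.361], [-0.0, -1.0, -0.001]]
ft_force: [0.9, 0.2, 0.8]
width: 1.004
```

Run:
```python
from h import *
from plant import get_image
to((534.5,-234.4),-111.45)
for n in ("wrist","side"):
    d=get_image(n); np.savez(f"pics/{n}1.npz",**d); cv2.imwrite(f"pics/{n}1.png",d["frame"][:,:,::-1]); print((-d["R"].T@d["t"]).round(1),d["R"].round(2).tolist())
```

```text
t 2.2 p [ 533.8 -234.3  344.9] h -111.15 y [-1.1e-03  5.0e-04 -1.0e+00] shift [-0.0001 -0.      0.0007] turn y 0.3 F [0.9 0.2 0.8] w 1.004
[ 608.3 -262.   313.1] [[-0.36, -0.93, -0.0], [-0.89, 0.34, 0.31], [-0.29, 0.11, -0.95]]
[438.  757.1 662.9] [[-0.99, -0.11, -0.01], [-0.06, 0.59, -0.8], [0.09, -0.8, -0.6]]
```

View pics/wrist1.png

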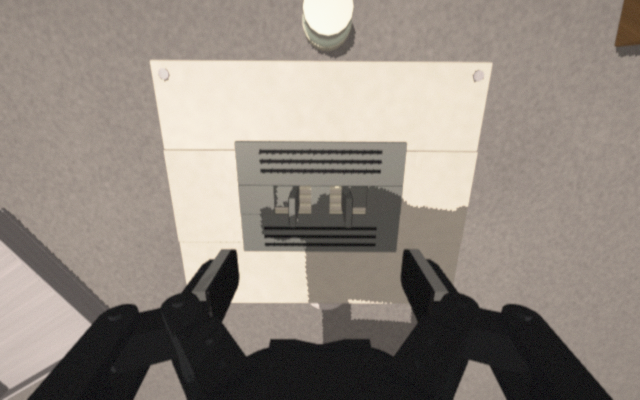

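The wrist view shows the whole plate, with corners at about (235,142), (407,142), (397,251) and (244,251). The tabs are at about (294,205) and (348,205).

```bash
python3 - <<'E'
from h import *
d=dict(np.load("pics/wrist1.npz")); P=ray(d,[(235,142),(407,142),(397,251),(244,251)],84)[:,:2]
r=cv2.minAreaRect(P.astype(np.float32)); print(P.round(1),P.mean(0).round(1),r)
e=P[1]-P[0]+P[2]-P[3]; print("h",np.degrees(np.arctan2(e[1],e[0])))
U=ray(d,[(151,61),(491,61)],80)[:,:2]; e=U[1]-U[0];print("unit",np.linalg.norm(e),np.degrees(np.arctan2(e[1],e[0])))
print(ray(d,[(288,187),(299,224),(343,187),(353,226)],114)[:,:2].round(1))
print("finger mid px", proj(d,[[533.8,-234.3,190]]))
E
python3 - <<'E'
import cv2
a=cv2.imread("pics/wrist1.png")[130:265,220:420]; b=cv2.resize(a,None,fx=4,fy=4,interpolation=cv2.INTER_CUBIC); cv2.imwrite("pics/w1c.png",b)
E
```

```text
[[ 605.5 -188. ]
 [ 555.8 -316.9]
 [ 463.9 -281.8]
 [ 514.1 -151.7]] [ 534.8 -234.6] ((534.8787231445312, -234.47474670410156), (139.50900268554688, 98.41336822509766), 68.89741516113281)
h -111.10775674416428
unit 255.4152446519544 -111.1192248469656
[[ 562.5 -219.4]
 [ 532.2 -215.7]
 [ 547.9 -257.1]
 [ 515.7 -253.8]]
finger mid px [[321.59946706 270.29200397]]
```

View pics/w1c.png

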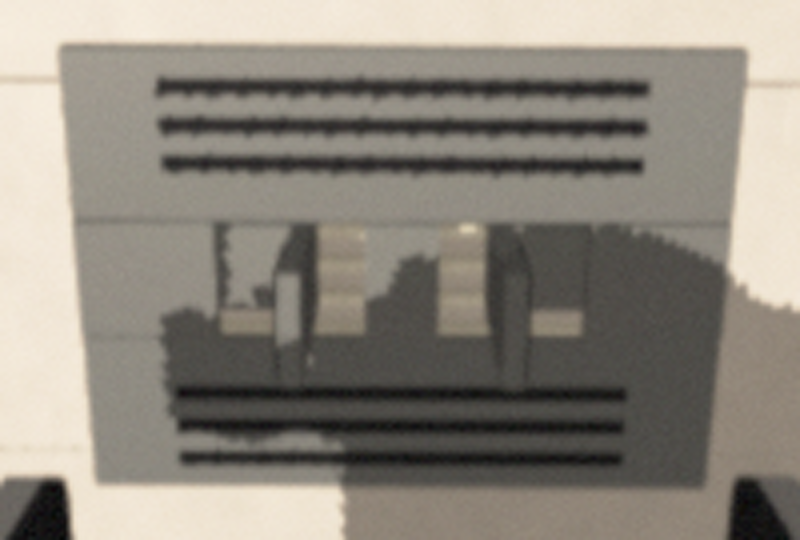

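The plate centre is (534.8, -234.6) with heading -111.1°. That agrees with the first fix and with the tool's present pose, so I descend.

{"fn": "drive_tool", "kwargs": {"deltas": [[[0,0,0],[0,0.03,0.001],1],[[0,0,0],[0,0.03,0],1],[[0,0,0],[0,0.014,0],0.6],[[0,0,0],[0,0.006,0],0.4],[[0,0,0],[0,0,0],0.35],[[0,0,0],[0,0,0],0.35],[[0,0,0],[0,0,0],0.35]], "newtons": 40}}

```text
t: 3.0
tcp_pos: [535.2, -234.7, 265.9]
ee_rot: [[-0.363, 0.002, 0.932], [-0.932, -0.001, -0.363], [0.0, -1.0, 0.002]]
ft_force: [0.3, -0.3, -0.3]
width: 0.673
```

Run:
```python
from h import *
from plant import get_image
to((534.8,-234.6),-111.1,262)
ims=[]
for n,c,w in (("wrist",(321,225),90),("side",(328,135),50)):
    d=get_image(n); np.savez(f"pics/{n}2.npz",**d); f=d["frame"][:,:,::-1]
    ims.append(cv2.resize(f[c[1]-w:c[1]+w,c[0]-w:c[0]+w],(400,400),interpolation=cv2.INTER_CUBIC))
cv2.imwrite("pics/both2.png",np.hstack(ims))
```

```text
t 3.0 p [ 535.2 -234.7  265.9] h -111.29 y [ 1.6e-03 -8.0e-04 -1.0e+00] shift [ 0.      0.0039 -0.0004] turn y -0.19 F [ 0.3 -0.3 -0.3] w 0.673
```

View pics/both2.png

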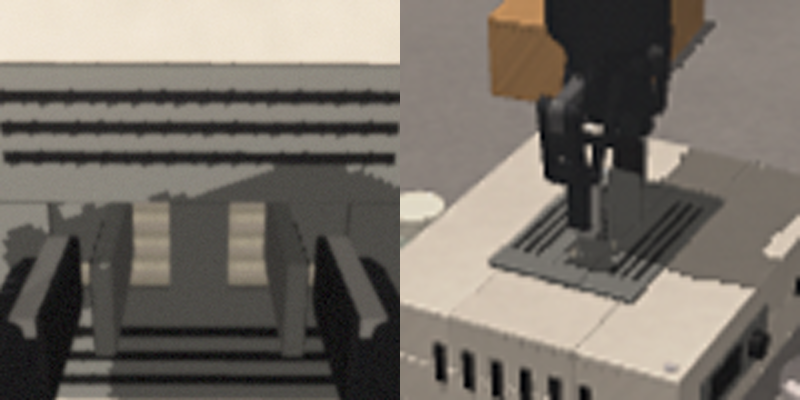

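The pads straddle the two tabs evenly, and both views show them clear of the plate. I'll squeeze now.

{"fn": "drive_tool", "kwargs": {"deltas": [[[0,0,0],[0,0.002,0],0.1],[[0,0,0],[0,0,0],0],[[0,0,0],[0,0,0],-0.3],[[0,0,0],[0,0,0],-0.5],[[0,0,0],[0,0,0],-0.6],[[0,0,0],[0,0,0],-0.6],[[0,0,0],[0,0,0],-0.6],[[0,0,0],[0,0,0],-0.6]], "newtons": 40}}

```text
t: 3.9
tcp_pos: [535.1, -234.7, 263.9]
ee_rot: [[-0.363, 0.001, 0.932], [-0.932, -0.001, -0.363], [0.0, -1.0, 0.002]]
ft_force: [-3.5, 1.6, 19.7]
width: 0.324
```

Run:
```python
from h import *
from plant import get_image
to((534.8,-234.6),-111.1,262)
ims=[]
for n,c,w in (("wrist",(321,225),90),("side",(328,135),50)):
    d=get_image(n); np.savez(f"pics/{n}3.npz",**d); f=d["frame"][:,:,::-1]
    ims.append(cv2.resize(f[c[1]-w:c[1]+w,c[0]-w:c[0]+w],(400,400),interpolation=cv2.INTER_CUBIC))
cv2.imwrite("pics/both3.png",np.hstack(ims))
```

```text
t 3.9 p [ 535.1 -234.7  263.9] h -111.29 y [ 1.5e-03 -7.0e-04 -1.0e+00] shift [ 0.0001  0.0019 -0.0003] turn y -0.19 F [-3.5  1.6 19.7] w 0.324
```

View pics/both3.png

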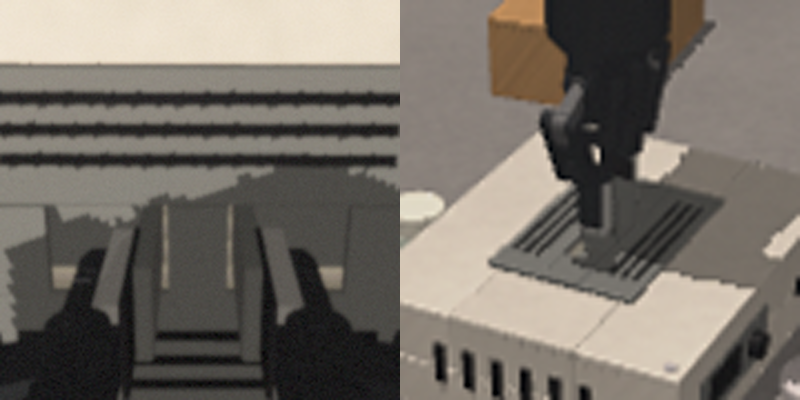

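Both tabs are pressed in: the opening is 0.324, about 28 mm. The 20 N upward push is pad-swing friction. I'll lift slowly.

{"fn": "drive_tool", "kwargs": {"deltas": [[[0,0,0],[0,-0.003,0],-0.6],[[0,0,0],[0,-0.003,0],-0.6],[[0,0,0],[0,-0.005,0],-0.6],[[0,0,0],[0,-0.008,0],-0.6],[[0,0,0],[0,-0.012,0],-0.6],[[0,0,0],[0,-0.015,0],-0.6],[[0,0,0],[0,-0.015,0],-0.6],[[0,0,0],[0,0,0],-0.6]]}}

```text
t: 4.8
tcp_pos: [535.4, -234.8, 326.2]
ee_rot: [[-0.363, 0.003, 0.932], [-0.932, -0.002, -0.363], [0.0, -1.0, 0.004]]
ft_force: [-0.2, 0.7, -2.8]
width: 0.318
```

Run:
```python
from h import *
from plant import get_image
to((515,223),-81,262)
ims=[]
for n in ("wrist","side"):
    d=get_image(n); np.savez(f"pics/{n}4.npz",**d); f=d["frame"][:,:,::-1]
    ims.append(f[60:400,120:520] if n=="wrist" else cv2.resize(f[50:220,230:430],(400,340)))
cv2.imwrite("pics/both4.png",np.hstack(ims))
```

```text
t 4.8 p [ 535.4 -234.8  326.2] h -111.29 y [ 0.0033 -0.0016 -1.    ] shift [-0.4192  0.0634 -0.1855] turn y -30.29 F [-0.2  0.7 -2.8] w 0.318
```

View pics/both4.png

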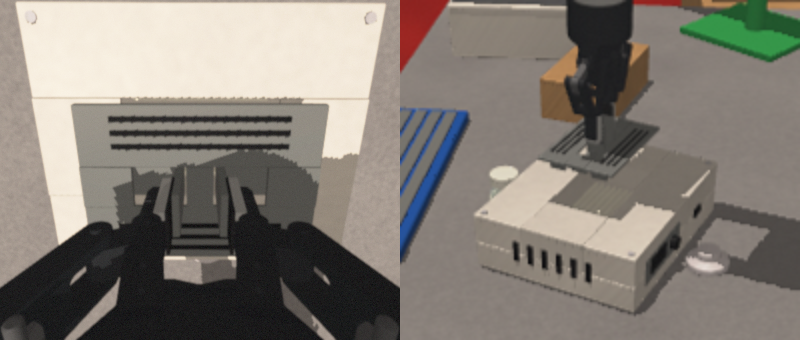

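The cover is free and level in the grip, with about 2.8 N of weight on the wrist. I'll carry it to the tray.

{"fn": "drive_tool", "kwargs": {"deltas": [[[0,0,0],[-0.012,-0.01,-0.005],-0.6],[[0,0,0],[-0.025,-0.01,-0.011],-0.6],[[0,0,0],[-0.035,0,-0.0155],-0.6],[[0,0,0],[-0.035,0,-0.0155],-0.6],[[0,0,0],[-0.035,0,-0.0155],-0.6],[[0,0,0],[-0.035,0,-0.0155],-0.6],[[0,0,0],[-0.035,0,-0.0155],-0.6],[[0,0,0],[-0.035,0,-0.0155],-0.6]]}}

```text
t: 5.7
tcp_pos: [522.1, 37.3, 343.6]
ee_rot: [[-0.363, -0.001, 0.932], [-0.932, 0.0, -0.363], [0.0, -1.0, -0.001]]
ft_force: [-0.4, 0.6, -1.6]
width: 0.323
```

{"fn": "drive_tool", "kwargs": {"deltas": [[[0,0,0],[-0.035,0,-0.0155],-0.6],[[0,0,0],[-0.035,0,-0.0155],-0.6],[[0,0,0],[-0.035,0,-0.0155],-0.6],[[0,0,0],[-0.025,0,-0.011],-0.6],[[0,0,0],[-0.015,0,-0.007],-0.6],[[0,0,0],[0,0,0],-0.6]]}}

```text
t: 6.3
tcp_pos: [514.9, 195.6, 343.5]
ee_rot: [[-0.361, -0.0, 0.933], [-0.933, 0.0, -0.361], [0.0, -1.0, -0.0]]
ft_force: [0.2, -0.9, -1.1]
width: 0.317
```

{"fn": "drive_tool", "kwargs": {"deltas": [[[0,-4,0],[0,0,0],-0.6],[[0,-7,0],[0,0,0],-0.6],[[0,-7,0],[0,0,0],-0.6],[[0,-7,0],[0,0,0],-0.6],[[0,-4,0],[0,0,0],-0.6],[[0,-1,0],[0,0,0],-0.6],[[0,0,0],[0,0,0],-0.6]]}}

```text
t: 7.0
tcp_pos: [515.4, 193.0, 343.6]
ee_rot: [[0.15, -0.0, 0.989], [-0.989, -0.0, 0.15], [0.0, -1.0, -0.0]]
ft_force: [-0.2, 0.0, -2.1]
width: 0.317
```

Run:
```python
from h import *
from plant import get_image
to((515,223),-81,199)
ims=[]
for n in ("top","side"):
    d=get_image(n); np.savez(f"pics/{n}5.npz",**d); f=d["frame"][:,:,::-1]
    ims.append(f[90:330,110:390] if n=="top" else f[150:390,190:470])
cv2.imwrite("pics/both5.png",cv2.resize(np.hstack(ims),(800,343)))
```

```text
t 7.0 p [515.4 193.  343.6] h -81.4 y [-4.e-04 -2.e-04 -1.e+00] shift [-0.0297  0.1446  0.0042] turn y -0.4 F [-0.2  0.  -2.1] w 0.317
```

View pics/both5.png

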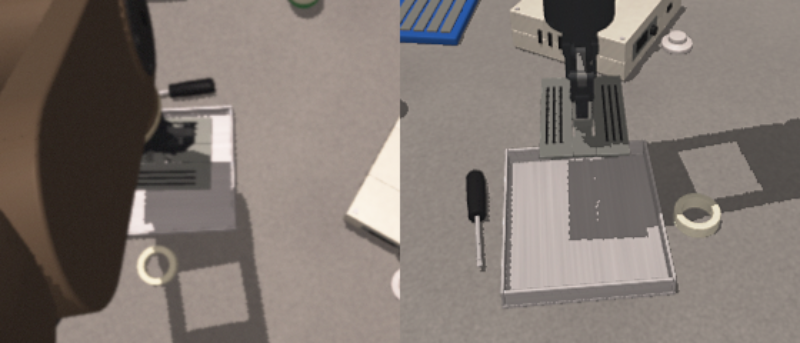

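The cover is still held level, beside the tray centre as planned. I'll shift over the centre and descend to just above the floor.

{"fn": "drive_tool", "kwargs": {"deltas": [[[0,-0.4,0],[-0.015,0,0.004],-0.6],[[0,0,0],[-0.015,0,0],-0.6],[[0,0,0],[0,0.025,0],-0.6],[[0,0,0],[0,0.03,0],-0.6],[[0,0,0],[0,0.03,0],-0.6],[[0,0,0],[0,0.025,0],-0.6],[[0,0,0],[0,0.015,0],-0.6],[[0,0,0],[0,0,0],-0.6]]}}

```text
t: 7.9
tcp_pos: [513.9, 224.8, 216.7]
ee_rot: [[0.159, -0.003, 0.987], [-0.987, -0.001, 0.159], [0.001, -1.0, -0.003]]
ft_force: [0.0, -0.4, -2.3]
width: 0.318
```

Run:
```python
from h import *
from plant import get_image
to((515,223),-81,199)
ims=[]
for n in ("wrist","side"):
    d=get_image(n); np.savez(f"pics/{n}6.npz",**d); f=d["frame"][:,:,::-1]
    ims.append(f[0:400,80:560] if n=="wrist" else cv2.resize(f[230:380,240:420],(480,400)))
cv2.imwrite("pics/both6.png",cv2.resize(np.hstack(ims),(800,333)))
```

```text
t 7.9 p [513.9 224.8 216.7] h -80.87 y [-0.0031 -0.0011 -1.    ] shift [0.002  0.0177 0.0009] turn y 0.13 F [ 0.  -0.4 -2.3] w 0.318
```

View pics/both6.png

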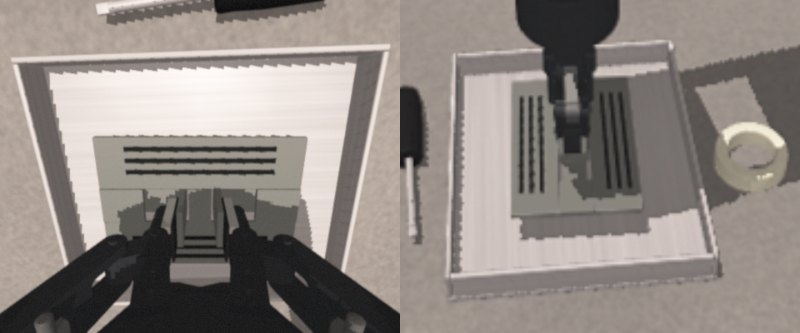

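The cover sits well inside the tray walls in both views, centred and about 15 mm above the floor. I'll ease it down, watching the force.

{"fn": "drive_tool", "kwargs": {"deltas": [[[0,0,0],[0,0.005,0],-0.6],[[0,0,0],[0,0.004,0],-0.6],[[0,0,0],[0,0.002,0],-0.6],[[0,0,0],[0,0,0],-0.6]]}}

```text
t: 8.4
tcp_pos: [514.7, 223.9, 207.7]
ee_rot: [[0.158, -0.0, 0.987], [-0.987, -0.0, 0.158], [0.0, -1.0, -0.0]]
ft_force: [-0.1, 0.2, -2.6]
width: 0.317
```

{"fn": "drive_tool", "kwargs": {"deltas": [[[0,0,0],[0,0.001,0],-0.6],[[0,0,0],[0,0.001,0],-0.6],[[0,0,0],[0,0,0],-0.6]]}}

```text
t: 8.7
tcp_pos: [514.7, 223.9, 205.7]
ee_rot: [[0.158, -0.0, 0.987], [-0.987, -0.0, 0.158], [-0.0, -1.0, -0.0]]
ft_force: [0.1, -0.6, -1.0]
width: 0.319
```

{"fn": "drive_tool", "kwargs": {"deltas": [[[0,0,0],[0,0.001,0],-0.6],[[0,0,0],[0,0.001,0],-0.6],[[0,0,0],[0,0,0],-0.6]]}}

```text
t: 9.0
tcp_pos: [514.7, 223.9, 203.6]
ee_rot: [[0.158, -0.0, 0.987], [-0.987, -0.0, 0.158], [0.0, -1.0, -0.0]]
ft_force: [0.1, -0.1, -1.5]
width: 0.32
```

{"fn": "drive_tool", "kwargs": {"deltas": [[[0,0,0],[0,0.001,0],-0.6],[[0,0,0],[0,0.001,0],-0.6],[[0,0,0],[0,0,0],-0.6]]}}

```text
t: 9.3
tcp_pos: [514.7, 223.9, 201.6]
ee_rot: [[0.158, -0.0, 0.987], [-0.987, -0.0, 0.158], [0.0, -1.0, -0.0]]
ft_force: [0.7, -0.1, -1.3]
width: 0.321
```

{"fn": "drive_tool", "kwargs": {"deltas": [[[0,0,0],[0,0.001,0],-0.6],[[0,0,0],[0,0,0],-0.6]]}}

```text
t: 9.5
tcp_pos: [514.7, 224.0, 200.6]
ee_rot: [[0.158, -0.0, 0.987], [-0.987, -0.0, 0.158], [-0.0, -1.0, -0.0]]
ft_force: [-0.0, 0.4, -1.9]
width: 0.321
```

{"fn": "drive_tool", "kwargs": {"deltas": [[[0,0,0],[0,0.001,0],-0.6],[[0,0,0],[0,0,0],-0.6]]}}

```text
t: 9.7
tcp_pos: [514.8, 224.0, 200.1]
ee_rot: [[0.158, 0.0, 0.987], [-0.987, 0.0, 0.158], [-0.0, -1.0, 0.0]]
ft_force: [-2.5, -1.2, 7.4]
width: 0.32
```

{"fn": "drive_tool", "kwargs": {"deltas": [[[0,0,0],[0,0.001,0],-0.6],[[0,0,0],[0,0,0],-0.6]]}}

```text
t: 9.9
tcp_pos: [514.8, 224.0, 200.0]
ee_rot: [[0.158, 0.001, 0.987], [-0.987, 0.0, 0.158], [-0.0, -1.0, 0.001]]
ft_force: [-6.1, -2.3, 26.7]
width: 0.318
```

{"fn": "drive_tool", "kwargs": {"deltas": [[[0,0,0],[0,0.001,0],-0.6],[[0,0,0],[0,0,0],-0.6]]}}

```text
t: 10.1
tcp_pos: [514.8, 224.0, 199.8]
ee_rot: [[0.158, 0.001, 0.987], [-0.987, 0.0, 0.158], [-0.0, -1.0, 0.001]]
ft_force: [-11.5, -4.7, 47.0]
width: 0.32
```

The cover touched the floor at a TCP height of about 200 mm, as predicted from the sizes. I'll back off the preload by 1 mm. The rest I'll keep to offset the pads' backward swing as I open slowly.

{"fn": "drive_tool", "kwargs": {"deltas": [[[0,0,0],[0,-0.001,0],-0.35],[[0,0,0],[0,0,0],-0.3],[[0,0,0],[0,0,0],-0.2],[[0,0,0],[0,0,0],-0.1],[[0,0,0],[0,0,0],0],[[0,0,0],[0,0,0],0.1],[[0,0,0],[0,0,0],0.2],[[0,0,0],[0,0,0],0.3]]}}

```text
t: 10.9
tcp_pos: [514.8, 224.0, 198.7]
ee_rot: [[0.158, -0.0, 0.987], [-0.987, -0.0, 0.158], [0.0, -1.0, -0.0]]
ft_force: [-0.3, -1.2, -0.8]
width: 0.647
```

{"fn": "drive_tool", "kwargs": {"deltas": [[[0,0,0],[0,0,0],0.5],[[0,0,0],[0,0,0],0.7],[[0,0,0],[0,0,0],0.7],[[0,0,0],[0,-0.01,0],0.7],[[0,0,0],[0,-0.02,0],0.7],[[0,0,0],[0,-0.03,0],0.7],[[0,0,0],[0,-0.04,0],0.7],[[0,0,0],[0,-0.04,0],0.7]]}}

```text
t: 11.7
tcp_pos: [514.4, 223.8, 340.6]
ee_rot: [[0.158, -0.0, 0.987], [-0.987, -0.0, 0.158], [0.0, -1.0, -0.0]]
ft_force: [0.6, 1.2, 0.4]
width: 0.847
```

{"fn": "drive_tool", "kwargs": {"deltas": [[[0,0,0],[0.02,-0.04,0],0.7],[[0,0,0],[0.04,-0.01,0],0.7],[[0,0,0],[0.04,0,0],0.7],[[0,0,0],[0.04,0,0],0.7],[[0,0,0],[0.04,0,0],0.7],[[0,0,0],[0.02,0,0],0.7],[[0,0,0],[0,0,0],0.7]]}}

```text
t: 12.4
tcp_pos: [546.6, 24.1, 389.4]
ee_rot: [[0.156, 0.001, 0.988], [-0.988, -0.0, 0.156], [0.001, -1.0, 0.001]]
ft_force: [-1.1, 0.2, -0.5]
width: 0.85
```

Run:
```python
from h import *
from plant import get_image
to((515,223),-81,199)
ims=[]
for n in ("top","side"):
    d=get_image(n); np.savez(f"pics/{n}7.npz",**d); f=d["frame"][:,:,::-1]
    ims.append(cv2.resize(f,(400,250))); ims.append(cv2.resize(f[140:280,150:310],(400,350)) if n=="top" else cv2.resize(f[230:380,235:406],(400,350)))
cv2.imwrite("pics/both7.png",np.vstack([np.hstack(ims[0::2]),np.hstack(ims[1::2])]))
```

```text
t 12.4 p [546.6  24.1 389.4] h -81.05 y [ 7.e-04 -4.e-04 -1.e+00] shift [-0.2015  0.1903 -0.0003] turn y -0.05 F [-1.1  0.2 -0.5] w 0.85
```

View pics/both7.png

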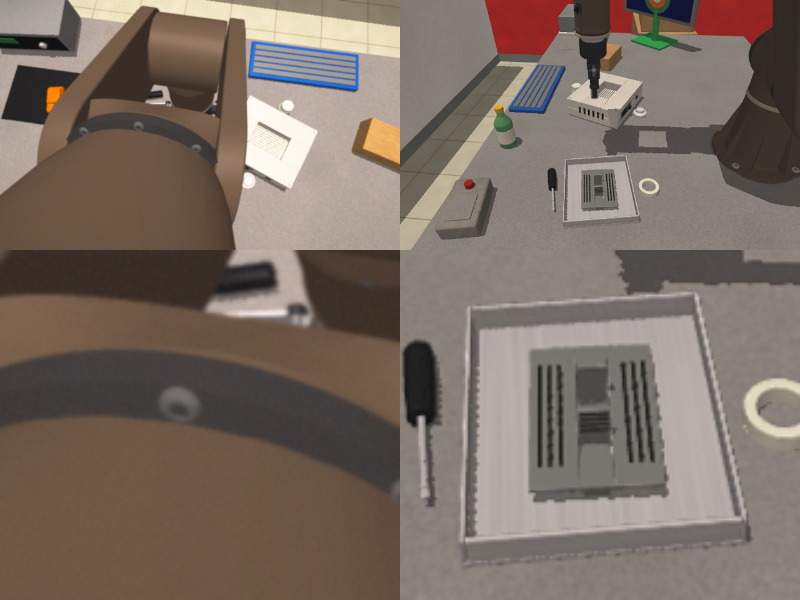

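The side view shows the cover upright and flat near the middle of the tray. The unit's opening is bare, and the small things haven't moved. One size check, then I hand in.

Run:
```python
from h import *
from plant import finish_job
d=dict(np.load("pics/side7.npz"))
c=np.array([(529,346),(650,346),(665,488),(529,495)],float)
P=ray(d,np.c_[235+(c[:,0]-400)/2.339,230+(c[:,1]-250)/2.333],19)[:,:2]
print(P.mean(0).round(),np.linalg.norm(np.roll(P,-1,0)-P,axis=1).round())
a,b=dict(np.load("pics/side0.npz")),d
for n,(x0,y0,x1,y1) in dict(tape=(380,283,418,316),driver=(234,266,254,340),flange=(372,170,397,190),jar=(272,130,292,150)).items():
    print(n,np.abs(a["frame"][y0:y1,x0:x1].astype(int)-b["frame"][y0:y1,x0:x1]).mean().round(1))
print(finish_job())
```

```text
[513. 226.] [101. 140.  99. 147.]
tape 1.2
driver 1.0
flange 1.3
jar 1.4
the job is handed in; nothing more can be done
None
```

The cover is off the filter unit and lying flat, right way up, on the tray floor. I handed the job in at about 12.5 s of the 42 s allowed.

I squeezed both tabs fully in, lifted the cover clear and carried it to the tray. Then I lowered it in 1 mm steps until it touched the floor, released it slowly and drew the arm away.

**Last checks:**
- **Position:** the side view puts the cover at about (513, 226) mm, with the tray centre measured at about (515, 223) mm. Its sides measure about 100 by 140 mm, with one long edge reading 147 mm because I picked the corners by hand. That fits a cover lying flat.
- **Small things:** the tape, screwdriver, flange and jar look unchanged from the first picture in the side view.

**What fell short:**
- **Touchdown force:** the last 1 mm step took the wrist force to 47 N, pressed through the cover held in the fingers. That is well under the 120 N wrist limit. It would only matter if the 40 N limit for the arm or the gripper's body also counts force through the fingers. I backed off 1 mm before opening.
- **Top view:** the arm hid the tray from the top camera at the end, so the final check of the cover rests on the side view alone.

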